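# Seat the red needle valve, then crack it open a quarter turn

## Robot

A 7-joint arm with a two-finger parallel gripper is mounted at the origin on the work surface; the furniture and walls round the work are solid. World frame = base frame: x ahead of the robot, y to its left, z up, the work surface at z = 0. Lengths are in m, angles in degrees, forces in N, time in s.
With the tool pointing down it reaches from about 0.35 to 0.775 m from the base axis. Payload 3.1 kg.
Tool frame: the origin (TCP) lies on the centre line of the jaws, within the pads' length; the fingertips stand 17 mm ahead of it and the grasp point (between the pads) lies 2 mm behind it (robot.tip_reach is the distance from the TCP to the fingertips, in m); z points along the fingers, y is the line along which they close (so a half turn about z gives the same grasp; the last joint's range is limited). The gripper opens to 85 mm and grips with 20 to 120 N. Pads are 22 mm wide; open, the fingers measure 114 mm over their backs; the gripper's body (76 mm by 85 mm) begins 54 mm behind the grasp point. The pads swing forward as they close: fully open they stand 13 mm farther back than shut.
Start: joints at [65.162, 17.813, 0.802, 86.603, -0.252, 75.585, -1.558], TCP at [0.21, -0.508, 0.248] pointing down, gripper open.
Joint ranges: [-154.91, 154.91], [-16.99, 109.72], [-72.82, 74.43], [7.12, 147.25], [-82.49, 262.49], [11.32, 116.49], [-174.64, 174.64]. Speed limits (degrees/s): [159.86, 159.86, 180, 180, 180, 180, 180].

## Interface

Orientations are given as [roll, pitch, yaw] about the fixed x, y, z axes, in that order (R = Rz(yaw) Ry(pitch) Rx(roll)).
In Python, from station import robot, fingers, vision, workorder, recognise gives the robot as it stands. Calls block until the motion is done:
- robot.move_to(position, orientation): joint-space move of the TCP to a pose.
- robot.line_to(position, orientation=None, velocity=0.15, f_stop=None): straight line of the TCP; orientation=None keeps the orientation; velocity is the mean speed in m/s. With f_stop (N) it stops when the force on the tool has changed by that much, and returns True; else False.
- robot.move_j(angles): joint-space move.
- fingers.gripper_to(opening, force=None): opening from 0.0 (shut) to 1.0 (fully open); force is the grip in N (None keeps the last); returns when the fingers have stopped.
- robot.pause(seconds).
- robot.inverse_kinematics(position, orientation): joint angles nearest the present ones, or None.
- vision.grab_frame(name): name is "side" or "top"; returns the picture (420x560x3 uint8, red, green, blue); there is no depth.
- vision.calibration(name): a dict with "mtx" (3x3 intrinsics, pixels), "extrinsics" (4x4, takes a point from world to camera coordinates). Camera axes: x right, y up, looking along -z (the intrinsics and any distortion apply to the point x, -y, -z); pixel columns grow to the right and rows downward; lengths in m; the calibration is good to about 2 mm. A picture is of the moment at which its call begins. calibration takes no time and is no camera call.
A pose or a line that the arm cannot do raises robot.PlanningError and nothing moves.
- workorder.close_job(): hands the job in; it is judged then, once.
Trained networks look in the newest picture that a camera, given by its name, has taken for a name from the list of things; names that differ only in an ending like _2 or _b are one class to them, and where a whole thing is asked for, a point or a joint stands for the part that bears it (a point fixed in the world has none). Each returns a list of dicts, best first, with "p" (0 to 1); they miss things now and then, are a little off and sometimes report something else, mostly with a low value. They report only what shows in the picture. A call takes as long as a camera call. They do not tell look-alikes from the thing itself.
- recognise(label, camera): "rect" ([centre column, centre row, width, height] in pixels, round what is visible of it).
Readings, each from a call of its own:
- robot.current_time_s(): time.
- robot.current_joint_positions(): joint angles.
- robot.current_dq(): joint speeds.
- robot.current_joint_torque(): joint torques, N m.
- robot.current_tool_pos(): TCP position.
- robot.current_eef_rot(): TCP orientation.
- robot.current_contact_force(): force on the tool from outside, world axes, zero at the start.
- robot.current_torque(): the same for the moment, N m.
- robot.current_finger_gap(): opening from 0.0 (shut) to 1.0 (fully open).
- robot.current_gripper_force(): force on a finger pad.
Only numpy, scipy, OpenCV 4.12 (cv2) and the standard library are available. Lean on these libraries where they do the work, as an engineer would, in place of code of your own. Each camera call takes 0.05 s, during which the arm holds its last target. There are 200 camera calls.

## Task

Set the bleed on the needle valve with the red handwheel: by its white crank knob, wind the wheel clockwise (seen from above) through its turns until you feel it come up against its stop, then back it off a quarter turn counter-clockwise and let go. Leave the valve with the blue handwheel as it is.

Things in the scene. Friction and masses are not known exactly. Their poses are not given: they have to be found in the camera images.
- red_wheel (a joint): Angle of the red handwheel about its upright stem, rad: 0 = against the hard stop (valve shut), growing counter-clockwise seen from above, to 18.85 (three turns open). Starts 1.2 to 1.8 turns open; the wheel does not rise or sink. Turning takes about 0.1 Nm (2 to 3 N at the crank knob); it stays where it is left; at the stop the force rises sharply.
- red_axis (a point): Point on the upright turning axis of the red wheel, 115 mm above the worktop, level with red_knob. The red wheel is 100 mm across, its rim 10 mm thick with its top 90 mm above the worktop; it sits on a brass valve with two hose barbs on a 90 x 90 mm aluminium foot bolted to the worktop. The valve is fixed.
- red_knob (a point): Grip point on the axis of the upright white crank knob on the red wheel's rim, 45 mm out from the wheel's axis, 115 mm above the worktop. The knob is 20 mm in diameter, from 92 to 132 mm above the worktop, and revolves freely on its pin, so fingers from above can hold it at constant orientation while leading it round the circle. The point goes round with the wheel.
- blue_knob (a point): Grip point of the same kind of crank knob on the other valve, which is the same but has a blue handwheel. To be left alone.
Mind the look-alikes: they are no part of the job. Leave any orange look-alike of the part that bears red_wheel alone.

How it is judged:
By the outcome, as a careful person would: the job done as asked, in the order asked, and still so for the second after the job is handed in, with the robot touching nothing.
It also fails if it takes over 64 s, if anything falls off the work surface, if the arm or the gripper's body presses on something with over 40 N, if the wrist force passes 120 N, or if a joint passes its speed limit or range.

## Working session

There is one attempt and no reset: what is moved stays moved. The work goes in short steps, each a Python script; the robot and the scene stay as the last script left them, time stands still between calls to the robot, and variables do not carry over. Pictures are saved under pics/ and viewed, at most 10 in all, crops included, and the job is handed in when it is done.

```bash
mkdir -p pics
python3 - <<'E'
from station import robot, fingers, vision, workorder, recognise
import cv2,numpy as np
ims=[]
for n in("side","top"):
    im=vision.grab_frame(n); cv2.imwrite(f"pics/{n}0.png",im[:,:,::-1])
    for l in("red_knob","red_wheel","blue_knob"):
        print(n,l,[(np.round(d["rect"]).tolist(),round(d["p"],2)) for d in recognise(l,n)])
    c=vision.calibration(n);print(c)
print(robot.current_time_s(),robot.current_tool_pos(),robot.current_eef_rot())
E
```

```text
side red_knob [([324.0, 227.0, 59.0, 47.0], 0.68), ([253.0, 180.0, 52.0, 29.0], 0.64)]
side red_wheel [([324.0, 225.0, 66.0, 43.0], 0.76), ([254.0, 182.0, 50.0, 32.0], 0.64)]
side blue_knob [([234.0, 248.0, 61.0, 62.0], 0.78)]
{'mtx': array([[483.07632304,   0.        , 273.19562246],
       [  0.        , 483.07632304, 207.18859262],
       [  0.        ,   0.        ,   1.        ]]), 'extrinsics': array([[-0.9869868 , -0.15990853, -0.01692075,  0.53243346],
       [ 0.07469812, -0.54913103,  0.83239131, -0.11251278],
       [-0.14239818,  0.82029529,  0.55392995, -0.86067731],
       [ 0.        ,  0.        ,  0.        ,  1.        ]])}
top red_knob [([327.0, 194.0, 41.0, 44.0], 0.6)]
top red_wheel [([259.0, 264.0, 46.0, 53.0], 0.89), ([327.0, 196.0, 44.0, 44.0], 0.88)]
top blue_knob [([217.0, 202.0, 45.0, 44.0], 0.81)]
{'mtx': array([[392.93357212,   0.        , 282.5214466 ],
       [  0.        , 392.93357212, 207.28498567],
       [  0.        ,   0.        ,   1.        ]]), 'extrinsics': array([[ 0.01748634, -0.99983764, -0.00434978, -0.00921778],
       [ 0.9937128 ,  0.01689773,  0.11067673, -0.57491894],
       [-0.11058526, -0.00625776,  0.99384694, -0.89098733],
       [ 0.        ,  0.        ,  0.        ,  1.        ]])}
0.4 [ 0.21001054 -0.50823862  0.24813639] [-1.79981759e+02  2.58167031e-03  2.24523739e+01]
```

View pics/side0.png

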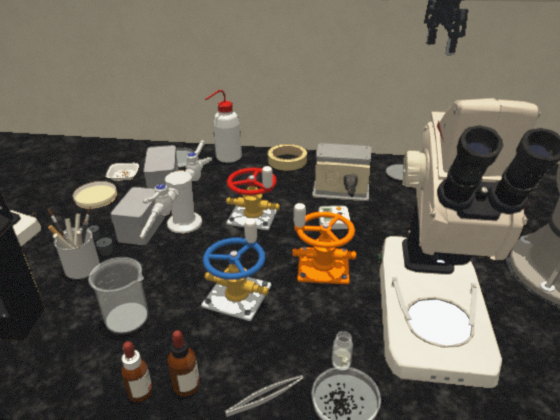

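View pics/top0.png

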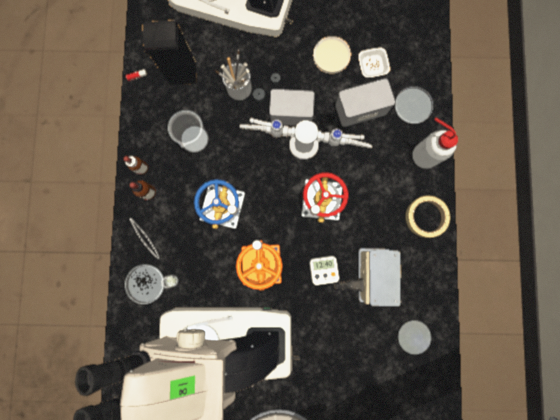

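Three candidate wheels appear. Red is at side (252,181) / top (326,196), orange at side (324,227) / top (259,264), and blue at side (234,257) / top (217,202). Red fits the description because of its colour and its aluminium foot, while the orange one is the look-alike. I'll confirm that in an enlarged crop and locate the knob.

```bash
cat > h.py <<'E'
import numpy as np,cv2
from station import robot, fingers, vision, workorder, recognise
def P(n):
    c=vision.calibration(n); return c["mtx"]@np.diag([1.,-1,-1])@c["extrinsics"][:3]
def proj(n,X):
    v=P(n)@np.append(X,1); return v[:2]/v[2]
def onplane(n,uv,z):
    M=P(n); H=np.c_[M[:,0],M[:,1],M[:,2]*z+M[:,3]]
    w=np.linalg.solve(H,[*uv,1]); return w[:2]/w[2]
def tri(a,b):
    X=cv2.triangulatePoints(P("side"),P("top"),np.float64(a),np.float64(b)).ravel(); return X[:3]/X[3]
def redmask(im):
    h=cv2.cvtColor(im,cv2.COLOR_RGB2HSV)
    return (((h[...,0]<5)|(h[...,0]>174))&(h[...,1]>170)&(h[...,2]>90)).astype(np.uint8)
E
python3 - <<'E'
from h import *
out=[]
for n,(u,v) in(("side",(252,181)),("top",(326,196))):
    im=cv2.imread(f"pics/{n}0.png"); m=redmask(im[:,:,::-1]); k=np.zeros_like(m);k[v-32:v+32,u-32:u+32]=m[v-32:v+32,u-32:u+32]
    p=cv2.findNonZero(k); h=cv2.convexHull(p); e=cv2.fitEllipse(h); print(n,e, cv2.boundingRect(p))
    q=h[:,0].astype(float); w=np.array([onplane(n,x,.087) for x in q])
    A=np.c_[2*w,np.ones(len(w))]; s=np.linalg.lstsq(A,(w**2).sum(1),rcond=None)[0]; print("circle",s[:2],np.sqrt(s[2]+s[0]**2+s[1]**2))
    out.append(cv2.resize(im[v-32:v+32,u-32:u+32],(400,400),interpolation=cv2.INTER_CUBIC))
cv2.imwrite("pics/crop.png",np.hstack(out))
E
```

```text
side ((251.254150390625, 180.75262451171875), (27.234750747680664, 49.875797271728516), 88.66197204589844) (227, 167, 50, 28)
circle [ 0.59752176 -0.09108332] 0.052113940355423355
top ((325.6155700683594, 194.1555633544922), (42.88534927368164, 45.596046447753906), 120.62429809570312) (303, 173, 46, 44)
circle [ 0.5999786 -0.0945259] 0.049261287016838046
```

View pics/crop.png

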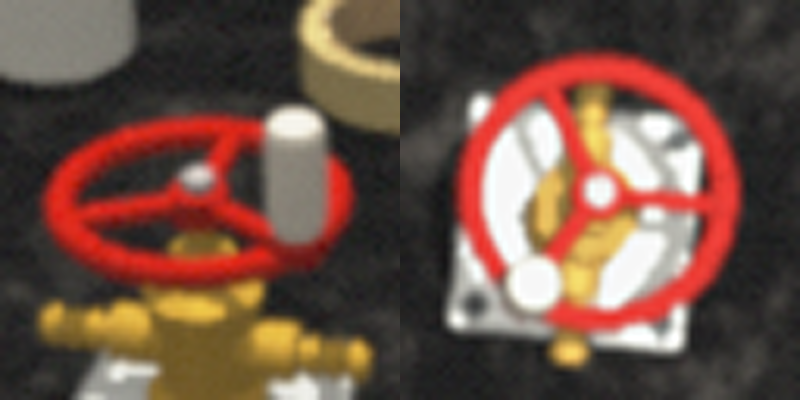

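The crop confirms it: a red wheel on an aluminium foot with a brass body. The white knob top is at about side (267,168) / top (315,209) and the hub at side (251,177) / top (325.5,194.5). Next I'll triangulate these and check the height of the nearby stand.

Run:
```python
from h import *
k=tri((267,168),(314.9,208.8)); h=tri((251.2,176.5),(325.5,194.2)); print("knobtop",k,"hub",h,np.linalg.norm((k-h)[:2]))
print("stand knob",tri((192,156),(337,134)),"other",tri((160,187),(277,126)))
print("stand top",tri((178,178),(306,131)))
print("bottle", tri((225,107),(448,142)))
for c in (h,[.599,-.0935,.1]):
  for n in("side","top"): print(n,proj(n,[c[0],c[1],.1]),proj(n,[k[0],k[1],.132]), onplane(n,(267,168) if n=="side" else (314.9,208.8),.132))
for yaw in (22,0,45,-45,90,-90,135,180):
  r=[]
  for a in range(0,360,30):
    q=robot.inverse_kinematics([.599+.045*np.cos(np.radians(a)),-.093+.045*np.sin(np.radians(a)),.116],[180,0,yaw]); r.append(q)
  print(yaw, None if any(x is None for x in r) else (np.min(r,0).round(),np.max(r,0).round()))
```

```text
knobtop [ 0.56095382 -0.06794369  0.13014742] hub [ 0.59813477 -0.09367327  0.09381977] 0.04521542047084895
stand knob [ 0.72569813 -0.11525091  0.12043038] other [0.74376474 0.01566825 0.12290936]
stand top [ 0.73555456 -0.04891062  0.10584094]
bottle [ 0.71103201 -0.34857794  0.13366215]
side [250.90673805 173.80574787] [266.60789154 167.1184562 ] [ 0.5596195 -0.0646274]
top [325.82516265 194.01850276] [315.02630134 209.21314091] [ 0.56181795 -0.06767252]
side [250.46597769 173.8203351 ] [266.60789154 167.1184562 ] [ 0.5596195 -0.0646274]
top [325.7478029  193.62456546] [315.02630134 209.21314091] [ 0.56181795 -0.06767252]
22 (array([ 20.,  27., -27.,  79.,  11.,  60., -77.]), array([ 25.,  37., -19.,  95.,  16.,  67., -65.]))
0 (array([ 16.,  27., -20.,  79.,   9.,  60., -96.]), array([ 23.,  36., -15.,  95.,  11.,  66., -86.]))
45 (array([ 22.,  28., -31.,  79.,  13.,  61., -56.]), array([ 28.,  37., -21.,  95.,  19.,  67., -43.]))
-45 (array([  11.,   26.,  -14.,   80.,    4.,   60., -138.]), array([  17.,   35.,   -7.,   95.,    7.,   66., -127.]))
90 (array([ 27.,  29., -38.,  79.,  18.,  62., -14.]), array([ 33.,  39., -30.,  94.,  24.,  69.,  -2.]))
-90 (array([ -37.,   25.,   -5.,   80.,  -44.,   59., -174.]), array([  12.,   48.,   64.,   97.,    2.,   76., -143.]))
135 (array([ 31.,  31., -44.,  79.,  21.,  63.,  28.]), array([ 36.,  41., -36.,  94.,  28.,  70.,  40.]))
180 (array([ 28.,  30., -38.,  79.,  19.,  62.,  76.]), array([ 35.,  40., -35.,  94.,  25.,  69.,  86.]))
```

Run:
```python
from h import *
K=[.5610,-.0675]; O=[180,0,0]
robot.move_to([*K,.22],O); fingers.gripper_to(.7)
s=robot.line_to([*K,.116],velocity=.1,f_stop=8)
print("hit",s,robot.current_tool_pos(),robot.current_contact_force())
im=vision.grab_frame("side"); cv2.imwrite("pics/a.png",cv2.resize(im[90:260,160:360,::-1],(800,680))[:600])
fingers.gripper_to(0,force=30)
print(robot.current_finger_gap(),robot.current_gripper_force(),robot.current_tool_pos(),robot.current_contact_force(),robot.current_time_s())
```

```text
hit False [ 0.56168301 -0.06749263  0.1167758 ] [-0.06964104 -0.56747591  0.33338238]
0.22397224669868243 29.59612472117442 [ 0.56135606 -0.06774304  0.11650305] [-0.51759179  0.05915976  3.20494324] 4.5
```

View pics/a.png

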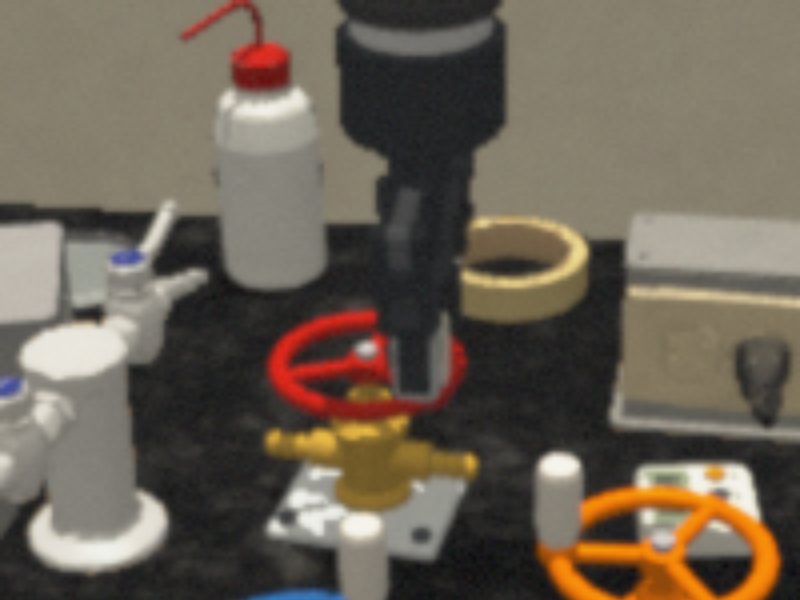

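The fingers hold the knob (gap about 19 mm). Next is winding in 10° segments, with radial force correction and feeling for the stop.

```bash
cat >> h.py <<'E'
import json
def wind(c,a,deg,step=10,z=.116,v=.08,fs=14,F0=(0,0,0)):
    """lead knob from angle a by deg (negative clockwise); stop on tangential force; returns centre, angle, stopped"""
    c=np.array(c,float); sg=np.sign(deg); n=int(np.ceil(abs(deg)/step)); log=[]; stop=False; F0=np.array(F0)
    for i in range(n):
        a+=deg/n; t=np.radians(a); r=np.array([np.cos(t),np.sin(t)]); tg=np.array([-r[1],r[0]])*sg
        hit=robot.line_to([*(c+.045*r),z],velocity=v,f_stop=fs)
        F=np.array(robot.current_contact_force())-F0; p=np.array(robot.current_tool_pos())
        Fr,Ft=F[:2]@r,-F[:2]@tg     # radial; resistance to turning
        am=np.degrees(np.arctan2(*(p[:2]-c)[::-1]))
        log.append((round(a),round(am,1),round(Fr,1),round(Ft,1),round(F[2],1),*p[:2].round(4)))
        if hit or Ft>11: stop=True; break
        c+=np.clip(.00008*Fr,-.0005,.0005)*r
    return c,a,stop,log
E
python3 - <<'E'
from h import *
c=np.array([.598,-.0937]); p=np.array(robot.current_tool_pos()[:2]); d=p-c
a=np.degrees(np.arctan2(d[1],d[0])); print(a,np.linalg.norm(d))
c,a,s,log=wind(c,a,-90)
print(*log,sep="\n"); print(c.round(4),a,s,robot.current_time_s(),robot.current_finger_gap())
json.dump([list(c),a],open("s.json","w"))
E
```

```text
144.6879173746431 0.04490591975550176
(135, np.float64(133.3), np.float64(0.2), np.float64(-0.7), np.float64(3.6), np.float64(0.5672), np.float64(-0.061))
(125, np.float64(123.1), np.float64(-0.6), np.float64(-1.6), np.float64(2.3), np.float64(0.5734), np.float64(-0.0561))
(115, np.float64(113.4), np.float64(0.5), np.float64(-2.1), np.float64(3.9), np.float64(0.5801), np.float64(-0.0524))
(105, np.float64(103.7), np.float64(0.0), np.float64(-1.6), np.float64(4.7), np.float64(0.5873), np.float64(-0.0499))
(95, np.float64(93.8), np.float64(1.1), np.float64(-2.2), np.float64(4.7), np.float64(0.595), np.float64(-0.0488))
(85, np.float64(83.8), np.float64(0.5), np.float64(0.1), np.float64(5.6), np.float64(0.6029), np.float64(-0.0489))
(75, np.float64(73.7), np.float64(0.5), np.float64(-0.5), np.float64(5.4), np.float64(0.6106), np.float64(-0.0504))
(65, np.float64(63.6), np.float64(0.0), np.float64(-0.5), np.float64(4.7), np.float64(0.618), np.float64(-0.0532))
(55, np.float64(53.5), np.float64(0.6), np.float64(-1.0), np.float64(4.9), np.float64(0.6248), np.float64(-0.0573))
[ 0.598  -0.0935] 54.68791737464309 False 6.75 0.22381093305759223
```

Run:
```python
from h import *
c,a=json.load(open("s.json"))
c,a,s,log=wind(c,a,-620)
print(*log[::8],*log[-5:],sep="\n"); print(c.round(4),a,s,robot.current_time_s(),robot.current_finger_gap(),robot.current_tool_pos(),robot.current_contact_force())
json.dump([list(c),a],open("s.json","w"))
```

```text
(45, np.float64(43.4), np.float64(1.2), np.float64(-1.0), np.float64(5.2), np.float64(0.6307), np.float64(-0.0626))
(-35, np.float64(-36.9), np.float64(-1.5), np.float64(-0.5), np.float64(7.1), np.float64(0.6343), np.float64(-0.1206))
(-115, np.float64(-116.6), np.float64(-1.6), np.float64(-1.8), np.float64(8.1), np.float64(0.5774), np.float64(-0.1336))
(-195, np.float64(164.6), np.float64(-2.0), np.float64(-0.1), np.float64(5.4), np.float64(0.555), np.float64(-0.0807))
(-275, np.float64(84.5), np.float64(0.0), np.float64(-0.8), np.float64(7.7), np.float64(0.6029), np.float64(-0.0489))
(-355, np.float64(4.1), np.float64(0.2), np.float64(0.3), np.float64(7.5), np.float64(0.643), np.float64(-0.0898))
(-345, np.float64(14.1), np.float64(0.2), np.float64(-0.5), np.float64(6.6), np.float64(0.6417), np.float64(-0.0822))
(-355, np.float64(4.1), np.float64(0.2), np.float64(0.3), np.float64(7.5), np.float64(0.643), np.float64(-0.0898))
(-365, np.float64(-5.9), np.float64(0.2), np.float64(-0.1), np.float64(7.7), np.float64(0.643), np.float64(-0.0975))
(-375, np.float64(-6.3), np.float64(0.9), np.float64(7.5), np.float64(5.0), np.float64(0.6429), np.float64(-0.0979))
(-385, np.float64(-6.8), np.float64(1.0), np.float64(15.9), np.float64(1.9), np.float64(0.6428), np.float64(-0.0982))
[ 0.5989 -0.093 ] -385.3120826253569 True 17.75 0.21988403005673265 [ 0.64278016 -0.09824506  0.11653688] [ 7.67446681 13.96305639  1.85000914]
```

The stop is clear. At -6.3° the knob holds still while resistance rises to 16 N, after about 511° (1.42 turns), which is in range. Now I'll back off 90°.

Run:
```python
from h import *
c,a=json.load(open("s.json"))
S=-6.3
c,a,s,log=wind(c,S-2,92)
for _ in range(3):
    robot.pause(.3); p=np.array(robot.current_tool_pos()[:2])-c; am=np.degrees(np.arctan2(p[1],p[0])); e=S+90-am; print("err",e)
    if abs(e)<1: break
    a+=e; t=np.radians(a); robot.line_to([*(c+.045*np.array([np.cos(t),np.sin(t)])),.116],velocity=.03,f_stop=14)
print(*log,sep="\n"); print(c,a,s,robot.current_contact_force(),robot.current_tool_pos(),robot.current_time_s())
```

```text
err 88.71258882732523
err 87.15145965452044
err 87.10662975376276
(1, np.float64(-4.1), np.float64(-1.0), np.float64(-1.6), np.float64(3.3), np.float64(0.6431), np.float64(-0.0962))
[ 0.59886649 -0.0929967 ] 263.8706782356084 True [ 1.52848394 -0.17474296  1.53750404] [ 0.64267903 -0.0976748   0.11658069] 20.7833
```

The unloading force change tripped f_stop on the first back-off segment, so the wheel is still about at the stop. I'll re-touch the stop gently, then back off.

Run:
```python
from h import *
c,_=json.load(open("s.json")); c=np.array(c)
def meas():
    p=np.array(robot.current_tool_pos()[:2])-c; return np.degrees(np.arctan2(p[1],p[0]))
def go(a,v=.05,fs=30):
    t=np.radians(a); return robot.line_to([*(c+.045*np.array([np.cos(t),np.sin(t)])),.116],velocity=v,f_stop=fs)
print(robot.current_finger_gap(),meas())
for a in (-8,-14,-20): print(go(a),meas(),np.round(robot.current_contact_force(),1))
go(-6.3); robot.pause(.2); S=meas(); print("S",S,np.round(robot.current_contact_force(),1))
c2,a,s,log=wind(c,-6.3,90)
print(*log,sep="\n"); print(s,meas(),meas()-S,c2,robot.current_time_s())
```

```text
0.2285317519449431 -6.094685206877411
False -6.168144657182281 [-0.6  2.1  5. ]
False -6.4592334464298995 [0.8 6.7 4.2]
False -6.742713987204535 [ 3.4 10.6  2.7]
S -4.799577147230259 [-1.3  2.   5.4]
(4, np.float64(3.8), np.float64(-1.3), np.float64(-0.9), np.float64(5.5), np.float64(0.6428), np.float64(-0.0901))
(14, np.float64(13.7), np.float64(-2.0), np.float64(-0.1), np.float64(6.0), np.float64(0.6416), np.float64(-0.0826))
(24, np.float64(24.1), np.float64(-2.8), np.float64(0.4), np.float64(6.0), np.float64(0.6389), np.float64(-0.075))
(34, np.float64(34.5), np.float64(-1.6), np.float64(-0.8), np.float64(6.7), np.float64(0.6349), np.float64(-0.068))
(44, np.float64(44.8), np.float64(-2.2), np.float64(-0.8), np.float64(6.4), np.float64(0.6298), np.float64(-0.0619))
(54, np.float64(55.0), np.float64(-1.2), np.float64(-1.5), np.float64(7.0), np.float64(0.6238), np.float64(-0.0568))
(64, np.float64(65.0), np.float64(-2.5), np.float64(-0.9), np.float64(7.2), np.float64(0.617), np.float64(-0.0529))
(74, np.float64(75.1), np.float64(-0.7), np.float64(-1.5), np.float64(8.2), np.float64(0.6096), np.float64(-0.0502))
(84, np.float64(85.1), np.float64(-0.6), np.float64(-0.7), np.float64(7.3), np.float64(0.6019), np.float64(-0.0488))
False 86.12073793246108 90.92031507969133 [ 0.59800675 -0.09368541] 24.35
```

The wheel is backed off about 90° (-5.5° to 85° about the refined centre). Now I'll release, retreat and check.

Run:
```python
from h import *
fingers.gripper_to(.6); robot.pause(.2)
p=robot.current_tool_pos(); robot.line_to([p[0],p[1],.23],velocity=.1)
robot.move_to([.40,-.35,.28],[180,0,0]); robot.pause(.3)
out=[]
for n,(u,v) in(("side",(252,181)),("top",(326,196))):
    im=vision.grab_frame(n); out.append(cv2.resize(im[v-32:v+32,u-32:u+32,::-1],(400,400),interpolation=cv2.INTER_CUBIC))
    print(n,proj(n,[.598+.045*np.cos(np.radians(85)),-.0937+.045*np.sin(np.radians(85)),.132])-[u-32,v-32])
cv2.imwrite("pics/end.png",np.hstack(out)); print(robot.current_time_s(),robot.current_contact_force())
```

```text
side [23.53795023 21.60877787]
top [12.11331334 25.68403142]
28.025 [ 0.00874691 -0.02925342 -0.00049618]
```

View pics/end.png

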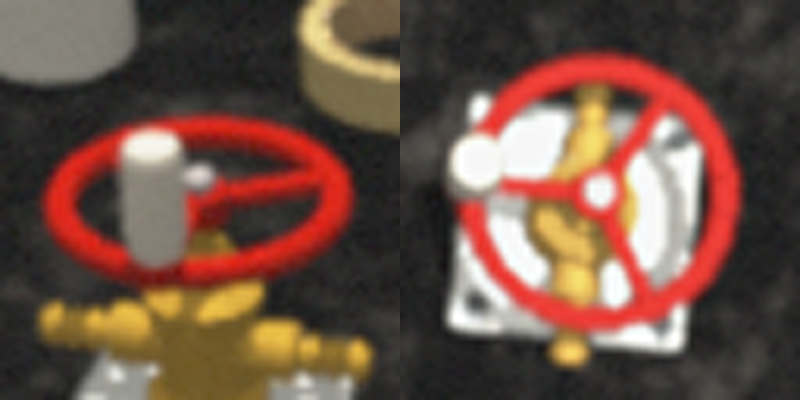

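The knob top is at crop (152,147) in the side view and (475,160) in the top view. The 85° prediction, (150,138) and (479,163), matches it, and the gripper is clear.

```bash
python3 -c "
from station import workorder
print(workorder.close_job())"
```

```text
the job is handed in; nothing more can be done
None
```

I wound the red handwheel about 1.4 turns clockwise to its stop, backed it off about 90° counter-clockwise (measured 90–91°), let go and handed the job in at about 28 s; the arm did not go near the blue or orange valves.

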